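# Seat the feed roller in the foil stamper's feed stand

### The job

Take the long rubber feed roller off its plywood rest and lower it into the open slots of the feed stand until both ends of its axle sit on the slot bottoms; keep hold of it until it is down in the slots, then let go. Leave the shorter roller alone on its own rest.

Things in the scene. Friction and masses are not known exactly. Their poses are not given: they have to be found in the camera images.
- roller: Long feed roller, 0.28-0.46 kg: black rubber, 40 mm diameter, 130 mm long, on a steel axle 10 mm thick, 210 mm long overall. Origin at its middle on the axle line; y along the axle. Starts on a fixed plywood rest, axle line 45 mm above the table, stubs in notches 83 mm either side of the middle; rubber free to grip at its middle (rest base 8 mm thick). Rests may be swapped.
- short_roller: Shorter roller, to be left alone: same diameters and materials, rubber 80 mm long, axle 136 mm long, too short to reach both cheeks of the stand. Origin at its middle on the axle line, y along the axle. It lies on a like plywood rest, axle line 45 mm above the table.
- stand: Fixed feed stand: base plate 130 x 200 x 8 mm; two red cheeks 12 mm thick, 100 wide, 130 high, mid-planes at y = +-83 mm. Open-topped slot mid-width in each: 48 mm wide at height 130, narrowing to 14 at height 100, then straight to a flat bottom at height 80. Fixed bar between cheeks, top at 41 mm; low handwheel outside the +y cheek. Origin on the table under the middle; y cheek to cheek, z up.
- seat (a point): Where the roller's middle lies when seated: midway between the cheeks, 85 mm above the table (5 mm over the slot bottoms). Axes as the stand's: the seated axle lies along y, either way round. The rubber then has 12 mm of play to each side along y; open fingers have free room between the cheeks.
There are look-alikes about, which are no part of the job. What is shaped like the roller but purple or turquoise is not meant.

How it is judged:
By the outcome, as a careful person would: the job done as asked, in the order asked, and still so for the second after the job is handed in, with the robot touching nothing.
It also fails if it takes over 48 s, if anything falls off the work surface, if the arm or the gripper's body presses on something with over 40 N, if the wrist force passes 120 N, or if a joint passes its speed limit or range.

### The arm

A 6-joint arm with a two-finger parallel gripper is mounted at the origin on the work surface. World frame = base frame: x ahead of the robot, y to its left, z up, the work surface at z = 0. Lengths are in mm, angles in rad, forces in N, time in s.
With the tool pointing down it reaches from about 350 to 775 mm from the base axis. Payload 5.5 kg.
Tool frame: the origin (TCP) lies on the centre line of the jaws, within the pads' length; the fingertips stand 25 mm ahead of it and the grasp point (between the pads) lies 6 mm ahead of it; z points along the fingers, y is the direction in which the jaws open and shut (so a half turn about z gives the same grasp; the last joint's range is limited). The gripper opens to 85 mm and grips with 20 to 120 N. Pads are 22 mm wide; open, the fingers measure 114 mm over their backs; the gripper's body (76 mm by 85 mm) begins 54 mm behind the grasp point. The pads swing forward as they close: fully open they stand 13 mm farther back than shut.
Start: joints at [1.073, 0.313, 0.046, 1.304, 0, 1.431], TCP at [201.4, 538.618, 232.823] pointing down, gripper open.
Joint ranges: [-2.76, 2.76], [-0.86, 1.69], [-1.03, 1.26], [-2.2, 2.34], [-1.47, 1.5], [-3.14, 3.14]. Speed limits (rad/s): [2.57, 2.57, 3.14, 3.14, 3.14, 3.14].

### API

Orientations are given as a unit quaternion [w, x, y, z].
In Python, from plant import telemetry, viewer, arm, regions_of gives the robot as it stands.
- The arm moves only by the tool drive_tool, never from a script. Its arguments are lists of equal length, an entry for each row: "linear": the shift along the tool's x, y, z in mm, a list of three; "turn": the turn about the tool's z in degrees; "gripper": the gripper command: -1 is shut, 1 is fully open, values between are in proportion. A call has 1 to 12 rows; each row is the pose to reach, as a shift and turn from the pose measured when the call began, along the tool's axes at that moment; what a row does not reach only later rows make up. A row lasts 1/10 s, in which the tool goes at most 50 mm and 8.59 degrees, less where a joint would pass 70% of its speed; a pose out of reach is approached as far as the arm can. A call with a gripper value outside its range is refused whole. The fingers move at their own pace and stop on an object; the grip force is fixed at half the most. Time passes only in rows, so rows that repeat a pose let the fingers close. It gives the time, the measured TCP pose, the force and the opening at its end, in the units of the state.
- telemetry.observe(): the state, without advancing time (a new reading comes with each control period).
- viewer.read_camera(name): name is "scene" or "side" or "wrist"; returns a dict with "frame" (480x640x3 uint8, red, green, blue), "fx", "fy", "cx", "cy" (pixels), "world_to_cam" (4x4, takes a point from world to camera coordinates); the wrist camera has in their place "T_tool_cam" (4x4, takes a point from camera to tool coordinates, whose origin is the TCP and whose axes are the flange's). Camera axes: x right, y up, looking along -z (the intrinsics and any distortion apply to the point x, -y, -z); pixel columns grow to the right and rows downward; lengths in mm; the calibration is good to about 2 mm. A picture is of the moment at which its call begins: read the wrist's pose just before it. There is no depth.
- arm.close_job(): hands the job in, once; it reports no verdict.
Trained networks look in a picture, given as the dict that the camera call returned (one of the last four; its "shot" number tells which), for a name from the list of things; names that differ only in an ending like _2 or _b are one class to them, and where a whole thing is asked for, a point or a joint stands for the part that bears it (a point fixed in the world has none). Each returns a list of dicts, best first, with "score" (0 to 1); they miss things now and then, are a little off and sometimes report something else, mostly with a low value. They report only what shows in the picture. A call takes as long as a camera call. They do not tell look-alikes from the thing itself.
- regions_of(picture, query): "region" (480x640 bool, what is visible of it) and "box" ([left, top, right, bottom] in pixels, round what is visible of it).
The state is a dict: "time_s": time; "joint_pos": joint angles; "joint_vel": joint speeds; "joint_torque": joint torques, N m; "eef_pos": TCP position; "tool_rot": TCP orientation; "contact_force": force on the tool from outside, world axes, zero at the start; "moment": the same for the moment, N m; "width": finger opening in mm.
Only numpy, scipy, OpenCV 4.12 (cv2) and the standard library are available. Lean on these libraries where they do the work, as an engineer would, in place of code of your own. Each camera call takes 0.05 s, during which the arm holds its last target. There are 200 camera calls.

## Working session

There is one attempt and no reset: what is moved stays moved. The work goes in short steps, Python scripts to look and compute and a tool call to move; the robot and the scene stay as the last step left them, time stands still between calls to the robot, and variables do not carry over. Pictures are saved under pics/ and viewed, about 8 in all and at most 12, crops included, and the job is handed in when it is done.

Besides the shell and the picture viewer there is one more tool, called as a command line: name --pt "numbers of a row" for each row, then --argument value for the rest. drive_tool: Moves the arm, as the interface text tells. Its arguments: {"type":"object","properties":{"linear":{"type":"array"},"turn":{"type":"array"},"gripper":{"type":"array"}},"required":["linear","turn","gripper"]}

```bash
mkdir -p pics; ls; python3 - <<'E'
from plant import telemetry, viewer, regions_of
import cv2,numpy as np
s=telemetry.observe();print(s)
ims=[]
for n in("scene","side"):
    p=viewer.read_camera(n);ims.append(p["frame"])
    print(n,{k:(v.tolist() if hasattr(v,'tolist') else v) for k,v in p.items() if k!="frame"})
    for q in("roller","short_roller","stand"):
        for r in regions_of(p,q): print(q,round(r["score"],2),r["box"])
    cv2.imwrite(f"pics/{n}0.png",p["frame"][:,:,::-1])
E
```

```text
pics
{'time_s': 0.0, 'joint_pos': array([ 1.07339443e+00,  3.14013860e-01,  4.49423122e-02,  1.30359170e+00,
       -4.96239985e-07,  1.43118037e+00]), 'joint_vel': array([-0.0006986 ,  0.00033094, -0.00059355, -0.0008052 ,  0.00051699,
       -0.00037903]), 'joint_torque': array([-1.40266457e-04, -4.80628538e+01,  2.98532510e+01,  1.94212329e-02,
       -3.89715115e-04,  6.00026823e-06]), 'eef_pos': array([201.13161575, 538.11732125, 231.88621982]), 'tool_rot': array([-2.92077462e-04,  1.77940243e-01,  9.84040852e-01, -8.86585797e-04]), 'contact_force': array([-0.26310741, -0.15188149, -0.68699568]), 'moment': array([-0.06005431, -0.00472696,  0.04299443]), 'width': 85.41695367882436}
scene {'fx': 510.23181868858165, 'fy': 510.23181868858165, 'cx': 312.34741726969946, 'cy': 242.49038188083543, 'world_to_cam': [[0.3409488945205509, 0.9398939155658785, 0.01879571247533896, -71.17998508926088], [-0.6395627711331228, 0.21725670862866378, 0.7374001521130582, 241.77411586885114], [0.6889944216796938, -0.2634368046383824, 0.6751945918445906, -1360.0318298839086], [0.0, 0.0, 0.0, 1.0]], 'shot': 1}
roller 0.91 [193.9, 323.7, 320.3, 365.2]
roller 0.76 [70.7, 320.6, 167.4, 372.8]
short_roller 0.96 [227.0, 251.7, 298.6, 277.6]
stand 0.63 [396.8, 188.8, 522.8, 281.6]
side {'fx': 534.4393554193307, 'fy': 534.4393554193307, 'cx': 319.03092919511374, 'cy': 238.07729320196142, 'world_to_cam': [[0.9218854291636199, -0.38697840529759325, 0.01936412479662137, -449.9779501695532], [0.27476360396235977, 0.6881622729105127, 0.6715189111858669, -107.58235453444826], [-0.27318897751084875, -0.6137429429133733, 0.740734353591494, -1011.1403934690671], [0.0, 0.0, 0.0, 1.0]], 'shot': 2}
roller 0.88 [422.9, 357.9, 472.4, 471.2]
roller 0.62 [405.1, 237.3, 457.9, 323.1]
roller 0.57 [203.6, 374.6, 300.3, 479.4]
stand 0.56 [251.4, 95.7, 324.4, 198.8]
```

View pics/scene0.png

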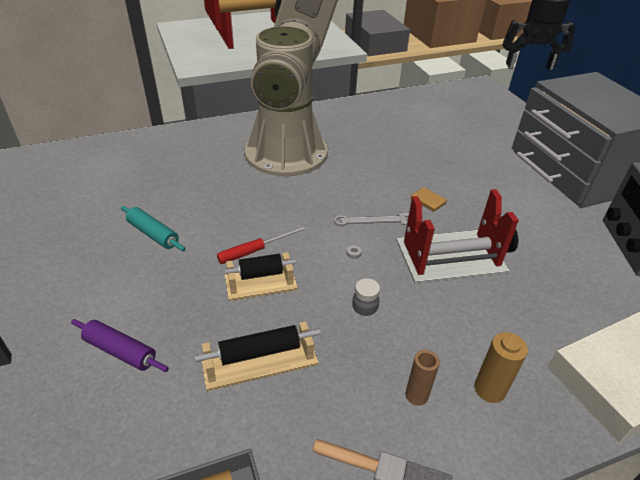

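View pics/side0.png

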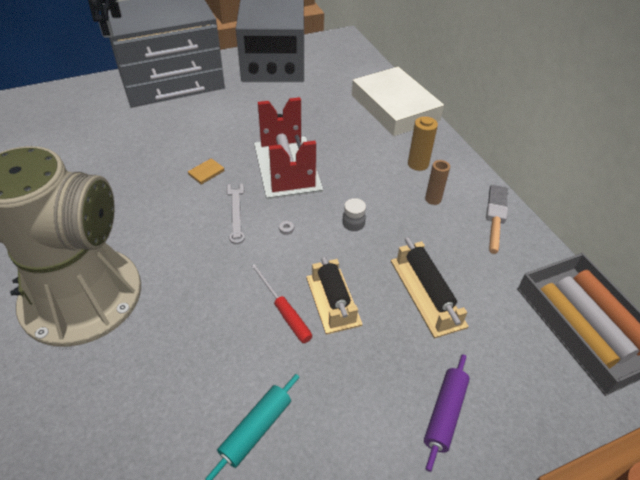

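Candidates in the scene picture: long black roller (260,345), short black roller (262,267), purple (118,345), turquoise (152,228). By colour and length I choose the one at (260,345), and I'll check it in a close crop.

```bash
python3 - <<'E'
import cv2,numpy as np
a=cv2.imread("pics/scene0.png");b=cv2.imread("pics/side0.png")
def c(i,x,y,w=133,h=100): return cv2.resize(i[y:y+h,x:x+w],(w*3,h*3),interpolation=cv2.INTER_CUBIC)
m=np.vstack([np.hstack([c(a,190,300),c(b,370,232)]),np.hstack([c(a,393,185),c(b,225,95)])])
cv2.imwrite("pics/m1.png",m)
E
```

```text
(no output)
```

View pics/m1.png

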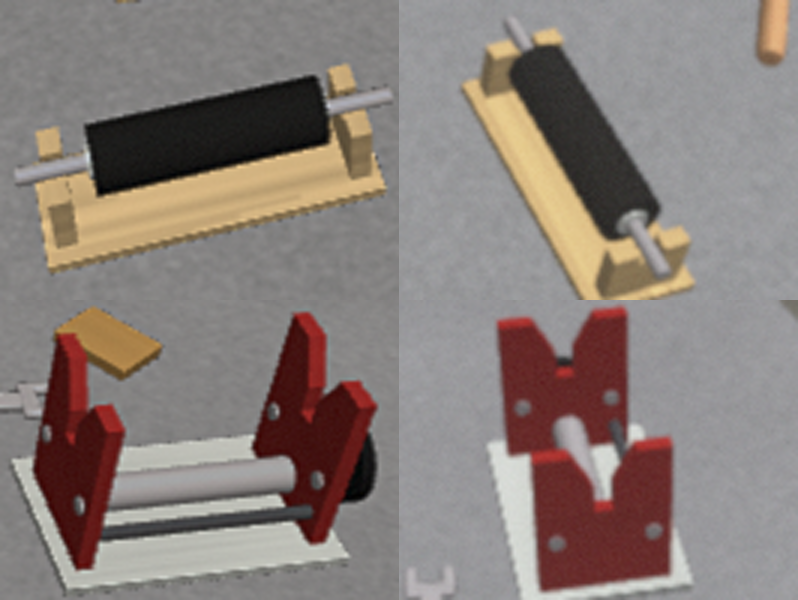

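The crop shows the black rubber roller with long steel stubs reaching past its rest (scene 196,359 to 320,332). It also shows the stand with its handwheel on the right (+y) side. Now I fit the poses from these points.

```bash
cat > h.py <<'E'
import numpy as np
from scipy.optimize import least_squares
C={"a":(510.2318,312.3474,242.4904,np.array([[0.3409488945,0.9398939156,0.0187957125,-71.179985],[-0.6395627711,0.2172567086,0.7374001521,241.774116],[0.6889944217,-0.2634368046,0.6751945918,-1360.03183]])),
"b":(534.43936,319.03093,238.07729,np.array([[0.9218854292,-0.3869784053,0.0193641248,-449.97795],[0.274763604,0.6881622729,0.6715189112,-107.582355],[-0.2731889775,-0.6137429429,0.7407343536,-1011.14039]]))}
def proj(c,P):
    f,cx,cy,M=C[c];q=M[:,:3]@P+M[:,3];return np.array([cx+f*q[0]/-q[2],cy-f*q[1]/-q[2]])
def fit(obs,x0):
    def w(v,p):
        c,s=np.cos(v[2]),np.sin(v[2]);return np.array([v[0]+c*p[0]-s*p[1],v[1]+s*p[0]+c*p[1],p[2]])
    r=lambda v:np.concatenate([proj(c,w(v,p))-u for c,p,u in obs])
    s=least_squares(r,x0,loss="soft_l1",x_scale=[10,10,.1])
    print(s.x.round(3),"yaw deg",np.degrees(s.x[2]).round(2));print(r(s.x).reshape(-1,2).round(1).tolist());return s.x
E
python3 - <<'E'
from h import *
def tri(u,v):
    A=[];b=[]
    for c,(x,y) in (("a",u),("b",v)):
        f,cx,cy,M=C[c];
        for r,k in ((0,(x-cx)/f),(1,-(y-cy)/f)):
            row=M[r]+k*M[2];A.append(row[:3]);b.append(-row[3])
    return np.linalg.lstsq(np.array(A),np.array(b),rcond=None)[0]
p=tri((196,358.7),(457.3,322));q=tri((319.7,332),(407,239.3));print("ends",p,q,np.linalg.norm(p-q))
m=(p+q)/2
fit([("a",(0,-105,45),(196,358.7)),("a",(0,105,45),(319.7,332)),("b",(0,-105,45),(457.3,322)),("b",(0,105,45),(407,239.3))],[m[0],m[1],0])
S=[("a",(65,-100,0),(416.3,281.7)),("a",(65,100,0),(509,269.3)),("a",(-65,-100,8),(397.7,239)),
("b",(65,-100,0),(322,189.7)),("b",(-65,100,8),(254.7,143.7)),("b",(-50,-89,8),(272.3,191.7)),("b",(50,-89,8),(315.3,186.7)),
("b",(-50,-89,130),(269.7,149)),("b",(50,-89,130),(316,142.7)),("b",(0,-89,80),(293,165)),("b",(-50,77,130),(258.3,103.3)),("b",(50,77,130),(301,100)),("b",(0,77,80),(280.7,120)),
("a",(50,-89,8),(419,274.3)),("a",(50,-77,8),(425.3,274)),("a",(26,-89,130),(423,221)),("a",(50,-77,130),(434.3,228.7)),("a",(50,-89,130),(427.7,230)),("a",(50,77,8),(494.7,265)),("a",(50,89,8),(501.7,265.7)),("a",(50,89,130),(518.3,220.7)),("a",(50,77,130),(511.3,222))]
fit(S,[450,250,0])
from scipy.spatial.transform import Rotation as R
for t in ([-2.92077462e-04,1.77940243e-01,9.84040852e-01,-8.86585797e-04],): print(R.from_quat(t,scalar_first=True).as_matrix().round(3))
E
```

```text
ends [ 605.37257022 -343.3613298    45.32240363] [ 619.73698354 -136.75848019   43.34096556] 207.11108115295974
[ 6.12665e+02 -2.40029e+02 -7.40000e-02] yaw deg -4.21
[[-0.4, -0.2], [0.9, -0.5], [0.6, 1.2], [-0.0, -1.2]]
[ 4.92455e+02  2.06608e+02 -1.80000e-01] yaw deg -10.34
[[-1.8, 1.8], [-0.5, 3.5], [-1.4, -1.7], [1.0, 1.5], [-0.7, -2.0], [-0.2, 0.4], [0.3, -0.5], [-0.3, -0.1], [0.4, 0.5], [0.5, -0.5], [-0.2, 0.7], [0.2, -0.7], [-0.1, -0.2], [-0.9, 0.5], [-1.5, 0.1], [1.3, -0.6], [0.5, -0.6], [0.9, -1.3], [1.1, 1.0], [-0.4, -0.3], [0.3, -1.0], [1.4, -1.7]]
[[-0.937  0.35  -0.001]
 [ 0.35   0.937 -0.002]
 [ 0.    -0.002 -1.   ]]
```

drive_tool --pt "-658 -585 0" --pt "-658 -585 0" --pt "-658 -585 0" --pt "-658 -585 0" --pt "-658 -585 0" --pt "-658 -585 0" --pt "-658 -585 0" --pt "-658 -585 0" --pt "-658 -585 0" --pt "-658 -585 0" --pt "-658 -585 0" --pt "-658 -585 0" --turn '[73.7,73.7,73.7,73.7,73.7,73.7,73.7,73.7,73.7,73.7,73.7,73.7]' --gripper '[1,1,1,1,1,1,1,1,1,1,1,1]'

```text
time_s: 1.6
eef_pos: [482.4, 6.0, 233.1]
tool_rot: [0.0, 0.733, 0.681, 0.0]
contact_force: [0.4, 1.1, 0.8]
width: 84.9
```

```bash
cat >> h.py <<'E'
from scipy.spatial.transform import Rotation as Ro
def go(target,axle_deg,st):
    """shift in tool axes (x,y,z) and tool turn to bring TCP to target with tool y along the object's x (yaw axle_deg)"""
    R=Ro.from_quat(st["tool_rot"],scalar_first=True).as_matrix()
    ty=np.degrees(np.arctan2(R[1,1],R[0,1]))
    t=-((axle_deg-ty+90)%180-90)
    print("t",st["time_s"],"pos",st["eef_pos"].round(1),"tooly",ty.round(2),"tilt z",R[:,2].round(4),"j",st["joint_pos"].round(2),"F",st["contact_force"].round(1),"w",round(st["width"],1))
    print("shift",(R.T@(np.array(target)-st["eef_pos"])).round(1),"turn",t.round(2))
E
python3 -c "
from h import *;from plant import telemetry
go([612.7,-240,232],-4.2,telemetry.observe())"
```

```text
t 1.6 pos [482.4   6.  233.1] tooly -4.22 tilt z [ 9.e-04 -1.e-04 -1.e+00] j [-0.15  0.13 -0.18  1.25  0.    1.49] F [0.4 1.1 0.8] w 84.9
shift [-235.8  148.     1.3] turn -0.02
```

drive_tool --pt "-236 148 0" --pt "-236 148 0" --pt "-236 148 0" --pt "-236 148 0" --pt "-236 148 0" --pt "-236 148 0" --pt "-236 148 0" --pt "-236 148 0" --turn '[0,0,0,0,0,0,0,0]' --gripper '[1,1,1,1,1,1,1,1]'

```text
time_s: 2.4
eef_pos: [612.4, -240.7, 232.4]
tool_rot: [-0.0, 0.733, 0.68, 0.0]
contact_force: [0.4, -0.1, -0.2]
width: 85.3
```

```bash
python3 - <<'E'
from h import *;from plant import telemetry,viewer,regions_of
import cv2
st=telemetry.observe();go([612.7,-240,100],-4.2,st)
p=viewer.read_camera("wrist");f=p["frame"][:,:,::-1].copy()
print({k:v for k,v in p.items() if k!="frame"})
T=np.array(p["T_tool_cam"]);R=Ro.from_quat(st["tool_rot"],scalar_first=True).as_matrix()
def pw(P):
    q=T[:3,:3].T@(R.T@(np.array(P)-st["eef_pos"])-T[:3,3]); return np.array([p["cx"]+p["fx"]*q[0]/-q[2],p["cy"]-p["fy"]*q[1]/-q[2]])
a=np.radians(-4.2);d=np.array([-np.sin(a),np.cos(a),0])
for k in(-105,-65,0,65,105):
    u=pw(np.array([612.7,-240,45])+k*d);print(k,u.round(1));cv2.circle(f,tuple(int(v) for v in u),3,(0,255,0),1)
for r in regions_of(p,"roller"): print(r["score"],r["box"])
cv2.imwrite("pics/w1.png",f)
E
```

```text
t 2.4 pos [ 612.4 -240.7  232.4] tooly -4.3 tilt z [-4.e-04  8.e-04 -1.e+00] j [-0.5   0.48  0.3   1.39  0.    1.15] F [ 0.4 -0.1 -0.2] w 85.3
shift [  0.6   0.3 132.4] turn -0.1
{'fx': 397.2775692170014, 'fy': 397.2775692170014, 'cx': 313.3153433894534, 'cy': 242.1872944203767, 'T_tool_cam': array([[-2.32440758e-04,  9.49899820e-01,  3.12554440e-01,
         8.04624184e+01],
       [ 9.99999385e-01,  5.59669881e-04, -9.57240293e-04,
         4.38455162e-02],
       [-1.08420969e-03,  3.12554026e-01, -9.49899366e-01,
        -1.41324722e+02],
       [ 0.00000000e+00,  0.00000000e+00,  0.00000000e+00,
         1.00000000e+00]]), 'shot': 3}
-105 [313.5 320.5]
-65 [313.4 281. ]
0 [313.3 210.5]
65 [313.1 131.1]
105 [313.  77.]
0.85 [288.2, 78.2, 336.4, 325.8]
0.72 [192.9, 347.8, 308.6, 464.6]
0.68 [0.0, 303.5, 22.3, 344.1]
```

View pics/w1.png

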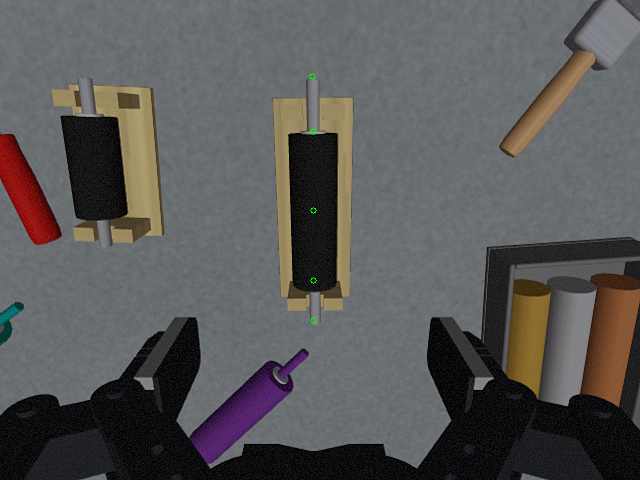

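The wrist picture shows the long black roller's axle ends at (313,78) and (315,325). That is within 2 mm of my fitted points. The jaws straddle its axis, and the short roller sits clear at (93,165).

drive_tool --pt "-1 0.5 40" --pt "-1 0.5 80" --pt "-1 0.5 115" --pt "-1 0.5 140" --pt "-1 0.5 160" --pt "-1 0.5 172" --pt "-1 0.5 180" --pt "-1 0.5 181" --pt "-1 0.5 181" --pt "-1 0.5 181" --turn '[-0.3,-0.3,-0.3,-0.3,-0.3,-0.3,-0.3,-0.3,-0.3,-0.3]' --gripper '[1,1,1,1,1,1,1,1,1,1]'

```text
time_s: 3.5
eef_pos: [613.5, -240.5, 53.6]
tool_rot: [0.001, 0.731, 0.683, 0.001]
contact_force: [0.4, 0.2, -0.0]
width: 85.6
```

drive_tool --pt "0 0 0" --pt "0 0 0" --pt "0 0 0" --pt "0 0 0" --pt "0 0 0" --pt "0 0 0" --pt "0 0 0" --pt "0 0 0" --pt "0 0 0" --pt "0 0 0" --pt "0 0 0" --pt "0 0 0" --turn '[0,0,0,0,0,0,0,0,0,0,0,0]' --gripper '[-1,-1,-1,-1,-1,-1,-1,-1,-1,-1,-1,-1]'

```text
time_s: 4.7
eef_pos: [613.9, -240.7, 54.5]
tool_rot: [0.002, 0.731, 0.683, 0.001]
contact_force: [0.5, 0.6, 6.3]
width: 31.4
```

```bash
python3 - <<'E'
from h import *;from plant import telemetry,viewer
import cv2
st=telemetry.observe();go([612.7,-241,51],-4,st)
a=viewer.read_camera("wrist")["frame"][:,:,::-1]
b=viewer.read_camera("side")["frame"][215:345,350:500,::-1]
c=viewer.read_camera("scene")["frame"][290:400,180:340,::-1]
print(round(telemetry.observe()["width"],1))
m=np.hstack([a[::1,110:520],np.vstack([cv2.resize(b,(390,240),interpolation=2),cv2.resize(c,(390,240),interpolation=2)])])
cv2.imwrite("pics/g1.png",m)
E
```

```text
t 4.7 pos [ 613.9 -240.7   54.5] tooly -3.88 tilt z [ 0.0034 -0.0011 -1.    ] j [-0.5   0.57 -0.01  0.99  0.    1.14] F [0.5 0.6 6.3] w 31.4
shift [-0.4 -1.2  3.5] turn 0.12
31.4
```

View pics/g1.png

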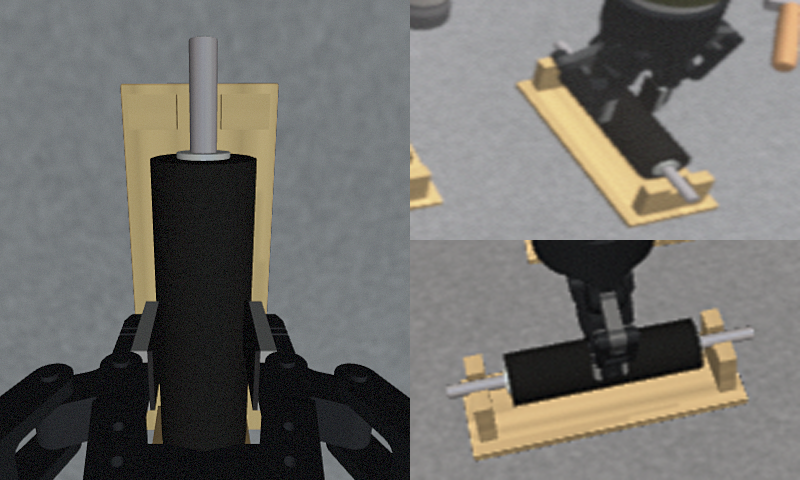

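The picture shows the pads on the upper part of the rubber: the opening is 31 mm on a 40 mm roller, with a 6 N upward push. The grip is too high, so I open and regrip about 10 mm lower.

drive_tool --pt "0 0 0" --pt "0 0 0" --pt "0 0 0" --pt "0 0 0" --pt "0 0 0" --pt "0 0 0" --pt "0 -1 4" --pt "0 -1 8" --pt "0 -1 12" --pt "0 -1 13" --pt "0 -1 13" --pt "0 -1 13" --turn '[0,0,0,0,0,0,0,0,0,0,0,0]' --gripper '[1,1,1,1,1,1,1,1,1,1,1,1]'

```text
time_s: 6.05
eef_pos: [613.0, -240.7, 41.5]
tool_rot: [0.002, 0.731, 0.683, 0.001]
contact_force: [-0.5, -0.4, -0.1]
width: 85.8
```

drive_tool --pt "0 0 0" --pt "0 0 0" --pt "0 0 0" --pt "0 0 0" --pt "0 0 0" --pt "0 0 0" --pt "0 0 0" --pt "0 0 0" --pt "0 0 0" --pt "0 0 0" --pt "0 0 0" --pt "0 0 0" --turn '[0,0,0,0,0,0,0,0,0,0,0,0]' --gripper '[-1,-1,-1,-1,-1,-1,-1,-1,-1,-1,-1,-1]'

```text
time_s: 7.25
eef_pos: [613.3, -240.9, 42.0]
tool_rot: [0.002, 0.731, 0.683, 0.001]
contact_force: [-1.0, -0.3, 5.6]
width: 37.9
```

```bash
python3 -c "
from h import *;from plant import telemetry
go([612.7,-240,45],-4.2,telemetry.observe())"
```

```text
t 7.25 pos [ 613.3 -240.9   42. ] tooly -3.88 tilt z [ 0.0042 -0.0017 -1.    ] j [-0.5   0.58 -0.02  0.96  0.    1.14] F [-1.  -0.3  5.6] w 37.9
shift [ 0.9 -0.7 -3. ] turn 0.32
```

drive_tool --pt "0 0 0" --pt "0 0 0" --pt "0 0 0" --pt "0 0 0" --pt "0 0 0" --pt "0 0 0" --pt "0 0 3" --pt "0 0 6" --pt "0 0 8" --pt "0 0 8" --pt "0 0 8" --turn '[0,0,0,0,0,0,0,0,0,0,0]' --gripper '[1,1,1,1,1,1,1,1,1,1,1]'

```text
time_s: 8.35
eef_pos: [613.3, -240.9, 33.8]
tool_rot: [0.002, 0.731, 0.683, 0.001]
contact_force: [-0.6, 0.2, -0.6]
width: 85.4
```

drive_tool --pt "0 0 0" --pt "0 0 0" --pt "0 0 0" --pt "0 0 0" --pt "0 0 0" --pt "0 0 0" --pt "0 0 0" --pt "0 0 0" --pt "0 0 0" --pt "0 0 0" --pt "0 0 0" --pt "0 0 0" --turn '[0,0,0,0,0,0,0,0,0,0,0,0]' --gripper '[-1,-1,-1,-1,-1,-1,-1,-1,-1,-1,-1,-1]'

```text
time_s: 9.55
eef_pos: [613.6, -241.1, 34.3]
tool_rot: [0.002, 0.731, 0.683, 0.001]
contact_force: [-1.4, -0.5, 5.8]
width: 38.2
```

```bash
python3 - <<'E'
from h import *;from plant import telemetry,viewer
import cv2
st=telemetry.observe();go([612.7,-240,200],-4.2,st)
a=viewer.read_camera("wrist")["frame"][:,:,::-1]
b=viewer.read_camera("side")["frame"][215:345,350:500,::-1]
c=viewer.read_camera("scene")["frame"][290:400,180:340,::-1]
m=np.hstack([a[::1,110:520],np.vstack([cv2.resize(b,(390,240),interpolation=2),cv2.resize(c,(390,240),interpolation=2)])])
cv2.imwrite("pics/g2.png",m)
E
```

```text
t 9.55 pos [ 613.6 -241.1   34.3] tooly -3.89 tilt z [ 0.0047 -0.002  -1.    ] j [-0.5   0.58 -0.03  0.95  0.    1.14] F [-1.4 -0.5  5.8] w 38.2
shift [   0.8   -0.2 -165.8] turn 0.31
```

drive_tool --pt "0 0 -5" --pt "0 0 -15" --pt "0 0 -30" --pt "0 0 -45" --pt "0 0 -70" --pt "0 0 -100" --pt "0 0 -130" --pt "0 0 -155" --pt "0 0 -166" --pt "0 0 -166" --pt "0 0 -166" --turn '[0,0,0,0,0,0,0,0,0,0,0]' --gripper '[-1,-1,-1,-1,-1,-1,-1,-1,-1,-1,-1]'

```text
time_s: 10.8
eef_pos: [612.2, -240.5, 198.9]
tool_rot: [0.001, 0.731, 0.683, 0.001]
contact_force: [0.7, -0.4, -2.7]
width: 38.1
```

```bash
python3 - <<'E'
from h import *;from plant import telemetry,viewer,regions_of
import cv2
st=telemetry.observe();go([492.5,206.6,205],-10.3,st)
w=viewer.read_camera("wrist");a=w["frame"][:,:,::-1]
ps=viewer.read_camera("side");pc=viewer.read_camera("scene")
for p in(ps,pc): print([(round(r["score"],2),r["box"]) for r in regions_of(p,"roller")])
b=ps["frame"][150:310,330:530,::-1];c=pc["frame"][220:380,160:360,::-1]
m=np.hstack([a[:,110:520],np.vstack([cv2.resize(b,(300,240),interpolation=2),cv2.resize(c,(300,240),interpolation=2)])])
cv2.imwrite("pics/g3.png",m)
E
```

```text
t 10.8 pos [ 612.2 -240.5  198.9] tooly -3.88 tilt z [ 0.0029 -0.001  -1.    ] j [-0.5   0.49  0.22  1.3   0.    1.14] F [ 0.7 -0.4 -2.7] w 38.1
shift [ 437.9 -149.7   -6.9] turn 6.42
[(0.87, [206.6, 380.0, 298.7, 480.0]), (0.72, [418.4, 176.2, 481.6, 267.4]), (0.67, [421.7, 360.0, 472.6, 471.8])]
[(0.93, [179.9, 254.0, 322.3, 295.4]), (0.88, [71.6, 319.8, 167.9, 370.3]), (0.61, [120.5, 204.1, 182.4, 248.5])]
```

View pics/g3.png

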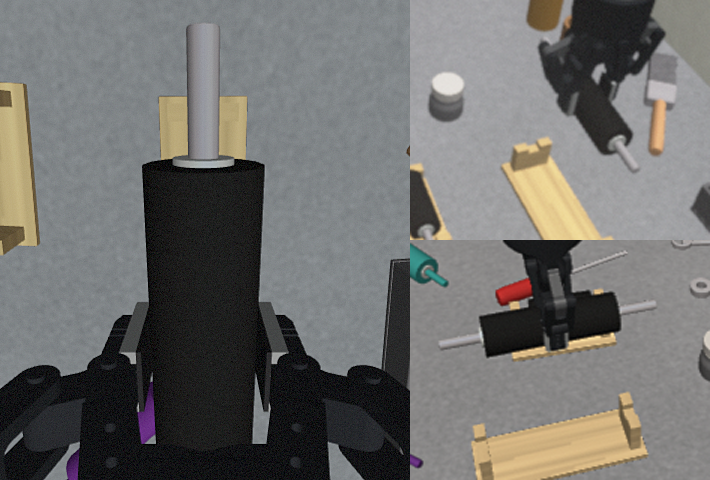

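The picture shows the long roller lifted clear and held near its middle, with its rest empty. I triangulate the stub ends to find where it sits in the hand.

```bash
cat >> h.py <<'E'
def tri(u,v):
    A=[];b=[]
    for c,(x,y) in (("a",u),("b",v)):
        f,cx,cy,M=C[c]
        for r,k in ((0,(x-cx)/f),(1,-(y-cy)/f)):
            row=M[r]+k*M[2];A.append(row[:3]);b.append(-row[3])
    return np.linalg.lstsq(np.array(A),np.array(b),rcond=None)[0]
E
python3 - <<'E'
from h import *
p=tri((180,290),(479.3,262));q=tri((324,262.7),(418.7,178));print(p,q,np.linalg.norm(p-q),(p+q)/2, "pitch",np.degrees(np.arcsin((q-p)[2]/210)),"yaw",np.degrees(np.arctan2(-(q-p)[0],(q-p)[1])))
E
```

```text
[ 604.5050564  -343.12754169  208.84854473] [ 617.62425309 -134.83321401  205.42744951] 208.7351052353915 [ 611.06465474 -238.98037785  207.13799712] pitch -0.9334428015926337 yaw -3.6039531665164
```

drive_tool --pt "30 -10 -7" --pt "75 -26 -7" --pt "120 -41 -7" --pt "165 -56 -7" --pt "210 -72 -7" --pt "255 -87 -7" --pt "300 -103 -7" --pt "345 -118 -7" --pt "385 -132 -7" --pt "415 -142 -7" --pt "430 -147 -7" --pt "438 -149.7 -7" --turn '[0.5,1,1.5,2,2.5,3,3.5,4,4.5,5,6,6.4]' --gripper '[-1,-1,-1,-1,-1,-1,-1,-1,-1,-1,-1,-1]'

```text
time_s: 12.25
eef_pos: [491.6, 208.3, 204.7]
tool_rot: [0.001, 0.767, 0.642, 0.0]
contact_force: [0.4, -0.3, -3.5]
width: 38.0
```

drive_tool --pt "0 0 0" --pt "0 0 0" --pt "0 0 0" --turn '[0,0,0]' --gripper '[-1,-1,-1]'

```text
time_s: 12.55
eef_pos: [491.9, 207.3, 204.6]
tool_rot: [0.001, 0.767, 0.641, 0.0]
contact_force: [0.7, -0.1, -3.7]
width: 38.1
```

```bash
python3 - <<'E'
from h import *;from plant import telemetry,viewer,regions_of
import cv2
st=telemetry.observe();go([492.5,206.6,205],-10.3,st)
w=viewer.read_camera("wrist");a=w["frame"][:,:,::-1].copy()
T=np.array(w["T_tool_cam"]);R=Ro.from_quat(st["tool_rot"],scalar_first=True).as_matrix()
def pw(P):
    q=T[:3,:3].T@(R.T@(np.array(P)-st["eef_pos"])-T[:3,3]); return np.array([w["cx"]+w["fx"]*q[0]/-q[2],w["cy"]-w["fy"]*q[1]/-q[2]])
r=np.radians(-10.3);ex=np.array([np.cos(r),np.sin(r),0]);ey=np.array([-np.sin(r),np.cos(r),0]);S=np.array([492.5,206.6,0])
for x,y,z in((-50,77,130),(50,77,130),(-24,77,130),(24,77,130),(-7,77,100),(7,77,100),(-50,89,130),(50,89,130)):
    u=pw(S+x*ex+y*ey+[0,0,z]);print((x,y,z),u.round(1));cv2.circle(a,tuple(int(round(v)) for v in u),3,(0,255,0),1)
u=pw(st["eef_pos"]+R@[105,0,-9.5]);print("axle end",u.round(1));cv2.circle(a,tuple(int(round(v)) for v in u),3,(255,255,0),1)
ps=viewer.read_camera("side")["frame"];pc=viewer.read_camera("scene")["frame"]
b=ps[60:220,210:370,::-1];c=pc[150:310,370:530,::-1]
m=np.hstack([a[:,80:560],np.vstack([cv2.resize(b,(300,300),interpolation=2),cv2.resize(c,(300,300),interpolation=2)])[:480]]) if 0 else np.hstack([a[:,80:560],np.vstack([cv2.resize(b,(240,240),interpolation=2),cv2.resize(c,(240,240),interpolation=2)])])
cv2.imwrite("pics/p1.png",m)
E
```

```text
t 12.55 pos [491.9 207.3 204.6] tooly -10.24 tilt z [ 0.0016 -0.0011 -1.    ] j [ 0.25  0.24 -0.12  1.21 -0.    2.  ] F [ 0.7 -0.1 -3.7] w 38.1
shift [-0.6  0.7 -0.4] turn 0.06
(-50, 77, 130) [217.7 119.6]
(50, 77, 130) [410.3 119.7]
(-24, 77, 130) [267.8 119.6]
(24, 77, 130) [360.3 119.7]
(-7, 77, 100) [302.  118.6]
(7, 77, 100) [325.7 118.6]
(-50, 89, 130) [216.   94.9]
(50, 89, 130) [412.1  95.1]
axle end [312.8  24.2]
```

View pics/p1.png

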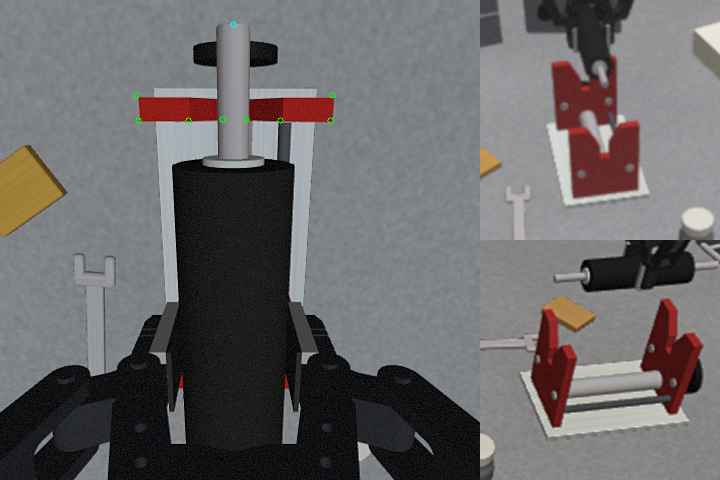

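The picture shows the axle over the slots. The +y cheek's top spans crop columns 138 to 334, about 1 mm right of my prediction, so I shift by that and lower into the funnel.

drive_tool --pt "-1 1 15" --pt "-1 1 35" --pt "-1 1 55" --pt "-1 1 70" --pt "-1 1 82" --pt "-1 1 90" --pt "-1 1 92" --pt "-1 1 92" --pt "-1 1 92" --turn '[0,0,0,0,0,0,0,0,0]' --gripper '[-1,-1,-1,-1,-1,-1,-1,-1,-1]'

```text
time_s: 13.6
eef_pos: [493.5, 206.3, 113.4]
tool_rot: [0.001, 0.767, 0.641, 0.001]
contact_force: [1.1, -0.4, -3.1]
width: 38.2
```

```bash
python3 - <<'E'
from h import *;from plant import telemetry,viewer
import cv2
st=telemetry.observe();go([492.5,206.6,75],-10.3,st)
a=viewer.read_camera("wrist")["frame"][:,:,::-1]
ps=viewer.read_camera("side")["frame"];pc=viewer.read_camera("scene")["frame"]
b=ps[80:200,230:350,::-1];c=pc[170:290,390:530,::-1]
m=np.hstack([a[0:300,160:480],np.vstack([cv2.resize(b,(300,300),interpolation=2)])])
m=np.hstack([cv2.resize(a[0:200,200:440],(480,400),interpolation=2)[:, :],cv2.resize(b,(300,400),interpolation=2)])
cv2.imwrite("pics/p2.png",m)
E
```

```text
t 13.6 pos [493.5 206.3 113.4] tooly -10.25 tilt z [ 3.e-03 -5.e-04 -1.e+00] j [ 0.25  0.3  -0.27  0.99 -0.    2.  ] F [ 1.1 -0.4 -3.1] w 38.2
shift [ 0.1 -1.1 38.4] turn 0.05
```

View pics/p2.png

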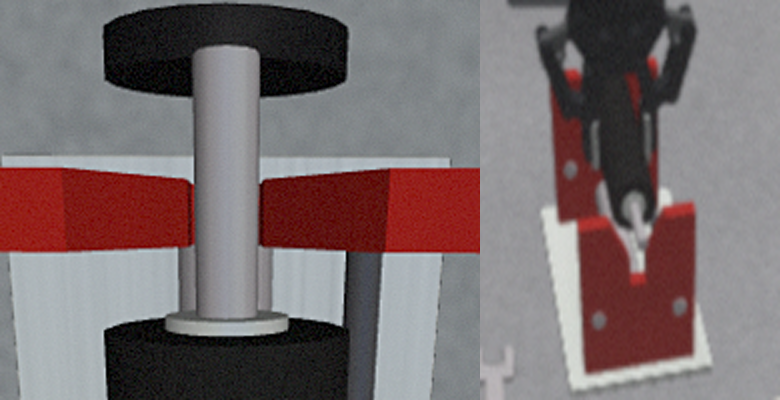

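The axle (columns 195 to 258) is centred over the +y slot (192 to 262), and the near end lines up with its slot too. I lower it gently.

drive_tool --pt "0 0 6" --pt "0 0 12" --pt "0 0 18" --pt "0 0 23" --pt "0 0 27" --pt "0 0 30" --pt "0 0 33" --pt "0 0 35" --pt "0 0 35" --turn '[0,0,0,0,0,0,0,0,0]' --gripper '[-1,-1,-1,-1,-1,-1,-1,-1,-1]'

```text
time_s: 14.65
eef_pos: [493.3, 206.3, 78.1]
tool_rot: [0.001, 0.767, 0.641, 0.001]
contact_force: [0.7, 0.2, -2.2]
width: 38.3
```

drive_tool --pt "0 0 1" --pt "0 0 2" --pt "0 0 3" --pt "0 0 3" --pt "0 0 3" --turn '[0,0,0,0,0]' --gripper '[-1,-1,-1,-1,-1]'

```text
time_s: 15.15
eef_pos: [493.4, 206.3, 75.1]
tool_rot: [0.001, 0.767, 0.641, 0.001]
contact_force: [0.9, 0.5, -3.3]
width: 38.2
```

drive_tool --pt "0 0 0.7" --pt "0 0 1.4" --pt "0 0 2" --pt "0 0 2" --pt "0 0 2" --turn '[0,0,0,0,0]' --gripper '[-1,-1,-1,-1,-1]'

```text
time_s: 15.65
eef_pos: [493.5, 206.3, 74.2]
tool_rot: [0.001, 0.767, 0.641, 0.001]
contact_force: [-2.4, -0.5, 5.3]
width: 38.2
```

drive_tool --pt "0 0 1" --pt "0 0 1.8" --pt "0 0 1.8" --turn '[0,0,0]' --gripper '[-1,-1,-1]'

```text
time_s: 15.95
eef_pos: [493.6, 206.3, 74.1]
tool_rot: [0.002, 0.767, 0.641, 0.002]
contact_force: [-4.4, -1.7, 12.3]
width: 38.0
```

```bash
python3 - <<'E'
from h import *;from plant import telemetry,viewer
import cv2
st=telemetry.observe();go([492.5,206.6,75],-10.3,st);print(st["moment"])
a=viewer.read_camera("wrist")["frame"][:,:,::-1]
ps=viewer.read_camera("side")["frame"];pc=viewer.read_camera("scene")["frame"]
b=ps[80:200,230:350,::-1];c=pc[170:290,390:530,::-1]
m=np.hstack([cv2.resize(a[0:200,200:440],(288,240),interpolation=2),cv2.resize(b,(240,240),interpolation=2),cv2.resize(c,(272,240),interpolation=2)])
cv2.imwrite("pics/p3.png",m)
E
```

```text
t 15.95 pos [493.6 206.3  74.1] tooly -10.24 tilt z [ 4.6e-03 -4.0e-04 -1.0e+00] j [ 0.25  0.34 -0.33  0.9  -0.    2.  ] F [-4.4 -1.7 12.3] w 38.0
shift [ 0.1 -1.1 -0.9] turn 0.06
[-0.34798347  0.95685102 -0.08102454]
```

View pics/p3.png

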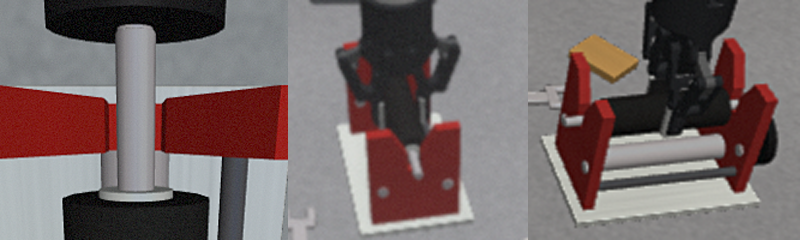

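The picture shows both stubs down in their slots, and the force confirms contact with the bottoms. I release, wait for the fingers to open, then withdraw straight up.

drive_tool --pt "0 0 0" --pt "0 0 0" --pt "0 0 0" --pt "0 0 0" --pt "0 0 0" --pt "0 0 0" --pt "0 0 0" --pt "0 0 0" --turn '[0,0,0,0,0,0,0,0]' --gripper '[1,1,1,1,1,1,1,1]'

```text
time_s: 16.9
eef_pos: [493.6, 206.3, 74.1]
tool_rot: [0.002, 0.767, 0.641, 0.002]
contact_force: [-0.2, 0.2, -0.2]
width: 85.4
```

drive_tool --pt "0 0 -5" --pt "0 0 -15" --pt "0 0 -30" --pt "0 0 -50" --pt "0 0 -80" --pt "0 0 -115" --pt "0 0 -150" --pt "0 0 -175" --pt "0 0 -180" --pt "0 0 -180" --pt "0 0 -180" --turn '[0,0,0,0,0,0,0,0,0,0,0]' --gripper '[1,1,1,1,1,1,1,1,1,1,1]'

```text
time_s: 18.0
eef_pos: [492.2, 206.2, 253.1]
tool_rot: [0.001, 0.767, 0.641, 0.001]
contact_force: [0.2, 0.2, -0.4]
width: 85.4
```

```bash
python3 - <<'E'
from h import *;from plant import telemetry,viewer,regions_of
import cv2
st=telemetry.observe();go([492.5,206.6,75],-10.3,st)
a=viewer.read_camera("wrist")["frame"][:,:,::-1]
p=viewer.read_camera("side");q=viewer.read_camera("scene")
for im,c in((p,"b"),(q,"a")):
    print([(round(r["score"],2),r["box"]) for r in regions_of(im,"roller")],[(round(r["score"],2),r["box"]) for r in regions_of(im,"short_roller")])
r=np.radians(-10.3);d=np.array([-np.sin(r),np.cos(r),0])
for k in(-105,105):
    for c in"ab": print(k,c,proj(c,np.array([493.3,206.3,85])+k*d).round(1))
b=p["frame"][80:200,230:350,::-1];c=q["frame"][170:290,390:530,::-1]
m=np.hstack([np.vstack([cv2.resize(b,(300,300),interpolation=2),cv2.resize(c,(300,257),interpolation=2)]),cv2.resize(a[:,100:520],(488,557))])
cv2.imwrite("pics/e1.png",m)
E
```

```text
t 18.0 pos [492.2 206.2 253.1] tooly -10.24 tilt z [ 3.1e-03 -8.0e-04 -1.0e+00] j [ 0.25  0.23 -0.02  1.32 -0.    2.  ] F [ 0.2  0.2 -0.4] w 85.4
shift [  0.4  -0.3 178.1] turn 0.06
[(0.85, [275.7, 111.9, 299.0, 172.0]), (0.8, [422.8, 355.7, 471.7, 472.3]), (0.58, [204.6, 379.9, 298.7, 480.0])] [(0.71, [319.7, 258.4, 349.8, 315.0])]
[(0.95, [408.4, 210.7, 498.7, 240.0]), (0.74, [118.8, 203.9, 181.2, 248.6]), (0.66, [70.8, 319.3, 166.2, 372.4])] [(0.62, [226.1, 255.3, 295.8, 277.1])]
-105 a [408.5 230.6]
-105 b [295.3 167.5]
105 a [508.3 220.6]
105 b [278.9 111.3]
```

View pics/e1.png

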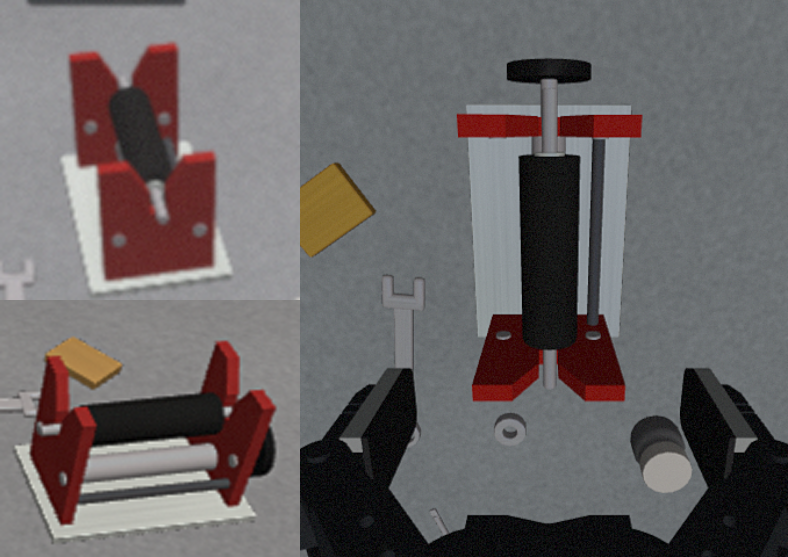

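The final picture shows the roller lying level between the cheeks with both stubs at the slot bottoms. The gripper is clear, and the short roller hasn't moved.

```bash
python3 -c "
from plant import arm
print(arm.close_job())"
```

```text
the job is handed in; nothing more can be done
None
```

The long black feed roller is off its rest and seated in the feed stand, with both axle ends on the slot bottoms. I let go only once it was down, then withdrew straight up and handed the job in at about 18 s.

- **Grip:** The first grip was too high (opening 31 mm on the 40 mm rubber). I opened and regripped lower twice before lifting; the final grip read 38 mm.
- **Seating:** The wrist force went from about -3 N to +12 N when the axle met the slot bottoms. After release it read about 0 N.
- **Final pictures:** They show the roller level in both slots. The stub ends the cameras could see are within a few pixels of where a seated roller should appear. The +y end is hidden behind its cheek in the scene view, but the wrist and side views show it in its slot.
- **Short roller:** It is still on its own rest; its detected box moved by no more than about 4 px in the scene picture, on its top edge.

None of the final checks failed or disagreed.

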